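# Close and lock an instrument's battery hatch with quarter-turn screws

### The job

The new battery is in: swing the instrument's hatch fully shut, then lock its two captive screws by turning each a quarter turn clockwise to its stop with the broad-bladed screwdriver from the rack, keeping your fingers off the screws. Hang the screwdriver back upright in a hole of the rack, and leave the other tools and things standing about undisturbed.

Things in the scene. Friction and masses are not known exactly. Their poses are not given: they have to be found in the camera images.
- instrument_case: Sloping-front case of grey sheet metal, fixed on the left or right of the table: 140 mm deep (own x), 200 wide (own y), 88 tall. Origin: centre of its underside; own -x is its front. Front wall 35 mm tall; from own (x -70, z 35) a panel rises at 28 degrees from level to (x 30, z 88), then a flat top with two posts 21 mm tall at own (52, +-82). A battery is already under the hatch.
- hatch (a joint): Aluminium hatch lying on the sloping panel when shut, hinged along the slope's upper edge; 3 mm thick, 150 mm wide, reaching 92 mm from hinge to free edge. 0 = shut, grows as it swings up (limit 2.2 rad, vertical at 2.06); starts at 1.4 to 2.15. Stiff hinge (0.16 N m of friction): it stays at any angle and must be pushed all the way down.
- hatch_hinge (a point): Point on the hatch's hinge axis, mid-width, level with the sloping panel: x 22, y 0, z 84 mm in the case's frame; the axis runs along the case's y. Its frame turns with the hatch: own -x points to the hatch's free edge, own z out of its outer face, which lies at own z = 3 mm.
- hatch_edge (a point): Middle of the hatch's free edge, on the outer face, 92 mm from the hinge. A turned-up finger lip, 50 mm wide, sticks out 8 mm farther and stands up to 4 mm above the face.
- screw_left (a joint): Captive quarter-turn screw of the hatch on the case's +y side. 0 = open, slot along the case's width; pi/2 = locked, slot up and down the slope; grows clockwise seen from outside; stop at both ends; starts at 0 to 0.45. Friction 0.06 N m. A 19 mm tongue under the hatch turns with it, under the panel's lower border when locked; turned out too early, it keeps the hatch from shutting.
- screw_right (a joint): Captive quarter-turn screw on the case's -y side, the same as the left one and also locked by turning clockwise.
- screw_left_slot (a point): Centre of the left screw's steel head (25 mm across) at its rim, 8.5 mm above the hatch's outer face. Slot 5.5 mm wide (mouth flared to 9), 18 long, ends closed, 5 deep. Own z points outward along the screw's axis (hatch shut: 28 degrees from vertical, leaning to the case's front), own y lies along the slot. Hatch shut: at x -44, y 45, z 62 mm in the case's frame.
- screw_right_slot (a point): The same point of the right screw, at y -45 mm in the case's frame when the hatch is shut.
- tool_rack: Dark sheet-steel tool rack, fixed, on the other side of the table from the case; 60 mm (own x) by 216 mm (own y). Its top plate, 6 mm thick, has its upper face at z 80 mm and three square 19 mm through holes at own y = -70, 0 and 70 mm. One driver hangs in each by its handle's shoulder, in any order. Origin: centre of its underside.
- driver_broad: Broad-bladed screwdriver, the largest of the three, 90 g, upright in the rack, turned up to 0.6 rad. Wooden handle 30 mm (own x) by 24 mm (own y), 82 mm long, to be gripped on its flat sides 24 mm apart along own y. Origin: centre of the handle's lower end (shoulder, at z 80 mm in the rack); own z points up the handle. An 8 mm shaft runs 70 mm down to the tip.
- driver_broad_tip (a point): Tip of the broad driver's flat blade, 70 mm below its origin; the blade is 13 mm wide along the driver's x and 2.5 mm thick along its y, and fits the screws' slots.
- driver_cross: Middle driver of the rack, with a cross point: handle 24 x 21 mm, 66 mm long. Too small for these screws. Origin at the handle's lower shoulder, own z up the handle.
- driver_slim: Smallest driver of the rack, with a narrow blade: handle 22 x 20 mm, 56 mm long. Too small for these screws. Origin at the handle's lower shoulder, own z up the handle.
- ipa_bottle: Bystander: solvent bottle with a spout, 43 mm across, 118 mm tall, standing in front of the instrument case. Origin: centre of its underside.
- solder_spool: Bystander: spool of solder, 54 x 66 mm, 41 mm tall, standing in front of the instrument case. Origin: centre of its underside.
- charger_block: Bystander: plug-in charger block standing with its two pins up, 30 x 44 mm, 44 mm tall, in front of the tool rack. Origin: centre of its underside.
- transformer: Bystander: small transformer, 63 x 42 mm, 35 mm tall, standing between instrument case and tool rack. Origin: centre of its underside.
- flux_tin: Bystander: round tin, 51 mm across, 22 mm tall, in front of the tool rack. Origin: centre of its underside.
- big_cap: Bystander: standing cylinder capacitor, 18 mm across, 35 mm tall, near the front in the middle. Origin: centre of its underside.
Things that resemble listed ones, but are neither listed nor needed, are in the scene too. What is shaped like the driver_broad but green, purple or turquoise is not meant.

How it is judged:
On the way, in this order (a step that is already met when the one before it is completed fails the run):
1. the hatch is fully shut (value of joint hatch below 0.04 rad), for 0.2 s.
2. both screws are locked and the hatch is still shut (value of joint hatch below 0.04 rad and value of joint each of screw_left, screw_right above 1.35 rad), for 0.2 s.
At the end, for the whole second after the job is handed in: The hatch is shut (within 0.04 rad), both screws are turned clockwise to within 0.22 rad of the locked stop, and the broad driver hangs at rest and upright (within 0.15 rad) in a hole of the rack, its shoulder on the rack's plate (height within 7 mm) (all of step 2 and height (world z) of driver_broad between 0.073 and 0.087 m and angle between driver_broad's own z axis and vertical below 0.15 rad and x of driver_broad in the frame of tool_rack between -0.015 and 0.015 m and y of driver_broad in the frame of tool_rack between -0.085 and 0.085 m and linear speed of driver_broad below 0.02 m/s); the robot touches nothing.
It fails at once if a finger pushes on a screw head (over 1 N) (contact force between the fingers and screw_left above 1 N or contact force between the fingers and screw_right above 1 N).
It fails at once if one of the two smaller drivers is moved more than 20 mm (distance of any of driver_cross, driver_slim from where it was at the start of the episode above 0.02 m).
It fails at once if a bystander is moved more than 30 mm (distance of any of ipa_bottle, solder_spool, charger_block, transformer, flux_tin, big_cap from where it was at the start of the episode above 0.03 m).
It also fails if it takes over 72 s, if anything falls off the work surface, if the arm or the gripper's body presses on something with over 40 N, if the wrist force passes 120 N, or if a joint passes its speed limit or range.

### The arm

A 6-joint arm with a two-finger parallel gripper is mounted at the origin on a cart in front of the work surface, level with it; the furniture and walls round the work are solid. World frame = base frame: x ahead of the robot, y to its left, z up, the work surface at z = 0. Lengths are in m, angles in rad, forces in N, time in s.
With the tool pointing down it reaches from about 0.35 to 0.775 m from the base axis. Payload 5.5 kg.
Tool frame: the origin (TCP) lies between the finger pads; the fingertips stand 19 mm ahead of it and the grasp point (between the pads) is the TCP; z points along the fingers, y is the line along which they close (so a half turn about z gives the same grasp; the last joint's range is limited). The gripper opens to 85 mm and grips with 20 to 120 N. Pads are 22 mm wide; open, the fingers measure 114 mm over their backs; the gripper's body (76 mm by 85 mm) begins 54 mm behind the grasp point. The pads swing forward as they close: fully open they stand 13 mm farther back than shut.
Start: joints at [-1.4, 0.313, 0.046, 1.304, 0, 1.431], TCP at [0.176, -0.547, 0.25] pointing down, gripper open.
Joint ranges: [-2.76, 2.76], [-0.86, 1.69], [-1.03, 1.26], [-2.2, 2.34], [-1.47, 1.5], [-3.14, 3.14]. Speed limits (rad/s): [2.57, 2.57, 3.14, 3.14, 3.14, 3.14].

### API

Orientations are given as a unit quaternion [w, x, y, z].
In Python, from workcell import env gives the robot as it stands.
- The arm moves only by the tool carry_out, never from a script. Its argument "increments" is a list that holds one entry, the list of rows, each a list of 6 numbers: the shift along the tool's x, y, z each as a share of 50 cm, from -1 to 1, then the turn, a rotation vector about the tool's x, y, z each as a share of 2 pi rad, from -1 to 1. In form: [[[x, y, z, ax, ay, az], ...]]. A call has 1 to 5 rows; each row is the pose to reach, as a shift and turn from the pose commanded when the call began, along the tool's axes at that moment, turning the shorter way round; what a row does not reach only later rows make up. A row lasts 1/8 s, in which the tool goes at most 62.5 mm and 10.7 degrees, less where a joint would pass 70% of its speed; a pose out of reach is approached as far as the arm can. A call with a number of a shift or a turn outside -1 to 1 is refused whole. A call with a gripper value outside its range is refused whole. "jaw" is the closure, from 0 (fully open) to 1 (shut), set as the call begins (left out, the last holds). The fingers move at their own pace and stop on an object; "squeeze" is the grip in N (left out, the last holds). Time passes only in rows, so rows that repeat a pose let the fingers close. It gives the time, the measured TCP pose, the force, the opening and the grip force at its end, in the units of the state.
- env.get_state(): the state, without advancing time (a new reading comes with each control period).
- env.read_camera(name): name is "scene" or "top" or "wrist"; returns a dict with "frame" (384x512x3 uint8, blue, green, red), "z_map" (384x512 float32, m along the optical axis (not along the pixel's ray), 0 where there is no reading), "intrinsics" (3x3 intrinsics, pixels), "R" (3x3) and "t" (3): a world point X has camera coordinates R X + t; the wrist camera has in their place "T_tool_cam" (4x4, takes a point from camera to tool coordinates, whose origin is the TCP and whose axes are the flange's). Camera axes: x right, y down, z forward; pixel columns grow to the right and rows downward; lengths in m; the calibration is good to about 2 mm. A picture is of the moment at which its call begins: read the wrist's pose just before it.
- env.hand_in(): hands the job in; it is judged then, once.
Trained networks look in the newest picture that a camera, given by its name, has taken for a name from the list of things; names that differ only in an ending like _2 or _b are one class to them, and where a whole thing is asked for, a point or a joint stands for the part that bears it (a point fixed in the world has none). Each returns a list of dicts, best first, with "score" (0 to 1); they miss things now and then, are a little off and sometimes report something else, mostly with a low value. They report only what shows in the picture. A call takes as long as a camera call. They do not tell look-alikes from the thing itself.
- env.find_in(camera, name): "position" ([x, y, z] in m, in world coordinates, good to about 4 mm: the middle of the surface that is visible of it).
The state is a dict: "clock": time; "joint_pos": joint angles; "qvel": joint speeds; "tau": joint torques, N m; "tcp_pos": TCP position; "orientation": TCP orientation; "wrist_force": force on the tool from outside, world axes, zero at the start; "ft_torque": the same for the moment, N m; "finger_gap": finger opening in m; "grip_force": force on a finger pad.
Only numpy, scipy, OpenCV 4.12 (cv2) and the standard library are available. Lean on these libraries where they do the work, as an engineer would, in place of code of your own. Each camera call takes 0.05 s, during which the arm holds its last target. There are 200 camera calls.

## Working session

There is one attempt and no reset: what is moved stays moved. The work goes in short steps, Python scripts to look and compute and a tool call to move; the robot and the scene stay as the last step left them, time stands still between calls to the robot, and variables do not carry over. Pictures are saved under pics/ and viewed, at most 10 in all, crops included, and the job is handed in when it is done.

Besides the shell and the picture viewer there is one more tool, called in YAML: its name, and indented under it one key for each argument. carry_out: Moves the arm, as the interface text tells. Its arguments: {"type":"object","properties":{"increments":{"type":"array","items":{"type":"array","items":{"type":"array","items":{"type":"number","minimum":-1,"maximum":1}}}},"jaw":{"type":"number"},"squeeze":{"type":"number"}},"required":["increments"]}

```bash
mkdir -p pics
cat > h.py <<'E'
import numpy as np, cv2
from scipy.spatial.transform import Rotation as Ro
from workcell import env
def cloud(d,T=None):
    z=d["z_map"];K=d["intrinsics"];v,u=np.indices(z.shape)
    P=np.stack([(u-K[0,2])/K[0,0]*z,(v-K[1,2])/K[1,1]*z,z],-1)
    if T is not None: return P@T[:3,:3].T+T[:3,3]
    return (P-np.array(d["t"]))@np.array(d["R"])
def tool():
    s=env.get_state();q=s["orientation"];T=np.eye(4)
    T[:3,:3]=Ro.from_quat([q[1],q[2],q[3],q[0]]).as_matrix();T[:3,3]=s["tcp_pos"];return s,T
def look(c):
    s,T=tool();d=env.read_camera(c)
    return d,(cloud(d,T@np.array(d["T_tool_cam"])) if c=="wrist" else cloud(d))
E
python3 - <<'E'
from h import *
s,T=tool();print(s,T)
for c in("scene","top"):
    d,P=look(c);cv2.imwrite(f"pics/{c}0.png",cv2.resize(d["frame"],(800,600)));np.savez(f"{c}0.npz",P=P,f=d["frame"])
    for n in "instrument_case hatch_hinge hatch_edge screw_left_slot screw_right_slot tool_rack driver_broad driver_cross driver_slim ipa_bottle solder_spool charger_block transformer flux_tin big_cap".split():
        print(c,n,[(np.round(r["position"],3).tolist(),round(r["score"],2)) for r in env.find_in(c,n)[:4]])
E
```

```text
{'clock': 0.0, 'joint_pos': array([-1.39960016e+00,  3.14002285e-01,  4.49259490e-02,  1.30360740e+00,
        7.19760642e-06,  1.43119471e+00]), 'qvel': array([-0.0014505 , -0.00094133, -0.00087528,  0.00097413, -0.00148008,
        0.00030693]), 'tau': array([ 6.60742589e-04, -4.80626392e+01,  2.98532653e+01,  1.93888927e-02,
       -2.83114366e-05, -1.19567468e-05]), 'tcp_pos': array([ 0.17575062, -0.54695228,  0.2493861 ]), 'orientation': array([-9.43642732e-04,  9.87949432e-01,  1.54774121e-01, -1.13089738e-05]), 'wrist_force': array([ 0.50144449, -0.60657157,  0.73251351]), 'ft_torque': array([ 0.05627276,  0.0239832 , -0.0001701 ]), 'grip_force': 0.0, 'finger_gap': 0.0854377455693462} [[ 9.52089943e-01  3.05817989e-01 -3.14448337e-04  1.75750619e-01]
 [ 3.05818031e-01 -9.52088162e-01  1.86104193e-03 -5.46952277e-01]
 [ 2.69757560e-04 -1.86804328e-03 -9.99998219e-01  2.49386098e-01]
 [ 0.00000000e+00  0.00000000e+00  0.00000000e+00  1.00000000e+00]]
scene instrument_case [([0.63, -0.095, 0.057], 0.83)]
scene hatch_hinge [([0.624, -0.097, 0.128], 0.89), ([0.523, 0.17, 0.024], 0.
[... 997 characters left out ...]
_slot [([0.617, -0.146, 0.154], 0.53)]
top tool_rack [([0.618, 0.205, 0.079], 0.97), ([0.615, 0.121, 0.152], 0.6)]
top driver_broad [([0.487, 0.232, 0.027], 0.88), ([0.579, 0.135, 0.032], 0.83), ([0.618, 0.122, 0.152], 0.77), ([0.371, 0.143, 0.022], 0.61)]
top driver_cross [([0.623, 0.19, 0.135], 0.7), ([0.431, 0.057, 0.037], 0.44)]
top driver_slim [([0.631, 0.26, 0.121], 0.63)]
top ipa_bottle [([0.507, -0.022, 0.072], 0.74)]
top solder_spool [([0.508, -0.124, 0.035], 0.89), ([0.618, -0.148, 0.152], 0.72)]
top charger_block [([0.531, 0.165, 0.032], 0.56)]
top transformer [([0.578, 0.046, 0.031], 0.6), ([0.622, -0.098, 0.141], 0.21)]
top flux_tin [([0.539, 0.232, 0.021], 0.81)]
top big_cap []
```

View pics/scene0.png

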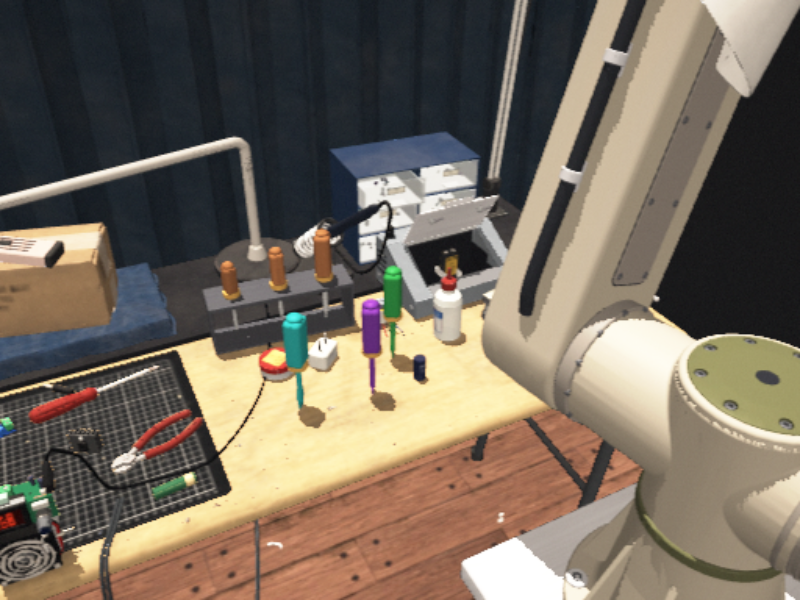

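View pics/top0.png

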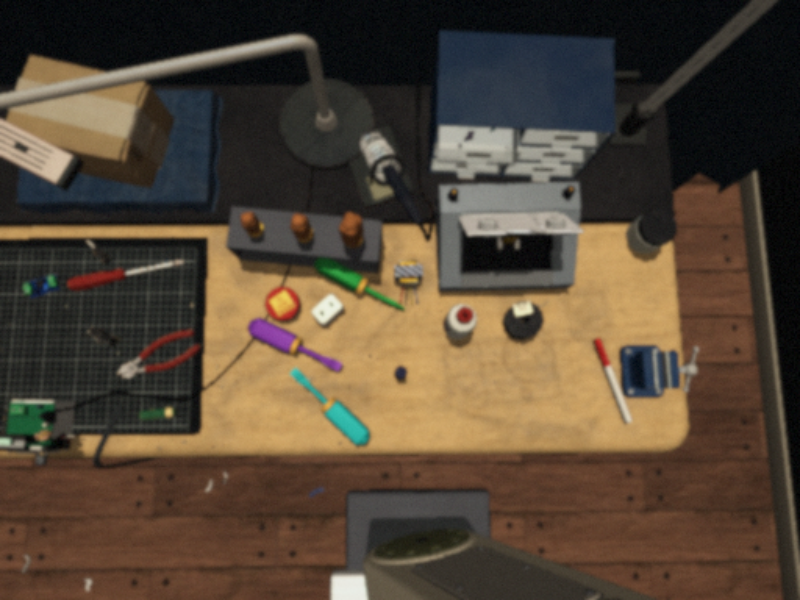

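Scene: broad driver is at (322,255) in the rack's right end, the hatch is nearly vertical, and the look-alikes were standing. In the top view they have since fallen over. There, the rack is at (305,238), the broad driver at (350,228), the case at (508,235), and the bottle at (460,320) and spool at (523,320) stand in front of the case.

Run:
```python
from h import *
P=np.load("top0.npz")["P"].reshape(-1,3)
np.set_printoptions(precision=3,suppress=True)
# height grid 2.5cm max z
x=np.arange(.40,.86,.02);y=np.arange(.34,-.26,-.02)
print("     "+" ".join(f"{b*100:4.0f}" for b in y))
for a in x:
    r=[]
    for b in y:
        m=(abs(P[:,0]-a)<.01)&(abs(P[:,1]-b)<.01)
        r.append(f"{P[m,2].max()*1000:4.0f}" if m.any() else "   .")
    print(f"{a:.2f}"," ".join(r))
d,Q=look("wrist");print(np.array(d["T_tool_cam"]),d["intrinsics"])
# rack plate & case top fits
for n,(zl,zh,xl,xh,yl,yh) in dict(rack=(.074,.086,.56,.68,.08,.34),casetop=(.082,.094,.6,.75,-.22,.02)).items():
    m=(P[:,2]>zl)&(P[:,2]<zh)&(P[:,0]>xl)&(P[:,0]<xh)&(P[:,1]>yl)&(P[:,1]<yh)
    print(n,cv2.minAreaRect(P[m,:2].astype(np.float32)*1000),np.median(P[m,2]))
```

```text
34   32   30   28   26   24   22   20   18   16   14   12   10    8    6    4    2   -0   -2   -4   -6   -8  -10  -12  -14  -16  -18  -20  -22  -24  -26
0.40    3    4    3    4    4    4    2    4   22   30   26    5    4  904    4    5    3    4    4    4    5    5    5    4    4    4    5    4    4    5   14
0.42    8    6    3    4    3    5   19   22   21    4   16    3    3    3   37   35    3    3    4    3    3    5    4    4    3    4    4    4    4    5   15
0.44    4    8    7    5    4    3   20   20    4   21   19    3    4    4   38   37    4    4    4    4    3    4    5    4    4    4    5    4    4   14   14
0.46    2    4    8    4    3   20   30   20   24   21    4    3    5    3    5    6    6    5    3    5    4    3    4    3    3    3    4    2    4   15   14
0.48    4    4    6   22   28   29   30   29    2    3    4    5    4    5    6    4    4    4   73   72    5    4    4   36   37    4    4    4    3   15    6
0.50    4    3    3   26   28   28   27    3   27   26    4    5    5    4    3    4    4   67  117  119    3    4   37   37   38   37    4    4   
[... 2498 characters left out ...]
   8  173  173  173  174  174  173  173  173  173  173  173  173    .    .
0.84   27    3    3    3    4   21   21   20  241  233   21   21   21    3    4    5   11  172  174  173  173  173  173  173  173  175  173  174  174  169    .
[[-0.001 -0.965 -0.262  0.066]
 [ 1.    -0.001  0.001  0.   ]
 [-0.001 -0.262  0.965 -0.124]
 [ 0.     0.     0.     1.   ]] [[266.494   0.    256.496]
 [  0.    266.494 188.255]
 [  0.      0.      1.   ]]
rack ((628.931396484375, 192.70272827148438), (216.51287841796875, 62.056514739990234), 84.03868865966797) 0.08019295806670478
casetop ((691.8314819335938, -103.30513000488281), (228.96949768066406, 106.80979919433594), 87.76717376708984) 0.08843742205771217
```

```bash
cat >> h.py <<'E'
R0=np.diag([1.,-1,-1])
def plan(p,R=R0,frm=None):
    s,T=tool(); T=T if frm is None else frm
    d=T[:3,:3].T@(np.array(p)-T[:3,3]);w=Ro.from_matrix(T[:3,:3].T@R).as_rotvec()
    print("inc",np.round(d/.5,4).tolist()+np.round(w/2/np.pi,4).tolist(),"rows",round(np.linalg.norm(d)/.0625,1),round(np.degrees(np.linalg.norm(w))/10.7,1))
E
python3 -c "
from h import *
plan([.57,-.06,.36])"
```

```text
inc [1.0487, -0.6872, -0.2194, 0.0, 0.0, 0.0495] rows 10.2 1.7
```

carry_out:
  increments:
    - [[0.52,-0.34,-0.11,0,0,0.0495],[0.52,-0.34,-0.11,0,0,0.0495],[0.52,-0.34,-0.11,0,0,0.0495],[0.52,-0.34,-0.11,0,0,0.0495],[0.52,-0.34,-0.11,0,0,0.0495]]

```text
clock: 2.28
tcp_pos: [0.3705, -0.3068, 0.3054]
orientation: [0.0, 1.0, -0.0, 0.0]
wrist_force: [1.1, -0.6, -0.8]
finger_gap: 0.0859
grip_force: 0.0
```

```bash
python3 -c "
from h import *
print(tool());plan([.57,-.06,.36])"
```

```text
({'clock': 2.275, 'joint_pos': array([-8.58740872e-01,  1.18408525e-01, -6.74142634e-02,  1.38400275e+00,
        2.89956444e-05,  2.28353220e+00]), 'qvel': array([ 1.00525796e+00, -7.40188658e-02,  1.24575409e-01,  1.94519306e-01,
        9.09135668e-04,  9.95496462e-01]), 'tau': array([ -5.48897266, -38.52094173,  28.96407902,   0.3076952 ,
        -0.06731018,  -1.06559336]), 'tcp_pos': array([ 0.37052574, -0.30684133,  0.30535517]), 'orientation': array([ 3.57868671e-04,  9.99999824e-01, -3.40201448e-04,  3.28248968e-04]), 'wrist_force': array([ 1.05638393, -0.57407153, -0.76962682]), 'ft_torque': array([-0.01457011, -0.02572554, -0.02219351]), 'grip_force': 0.0, 'finger_gap': 0.0858528831785542}, array([[ 9.99999553e-01, -6.80637717e-04,  6.56254325e-04,
         3.70525742e-01],
       [-6.80167836e-04, -9.99999512e-01, -7.15960557e-04,
        -3.06841327e-01],
       [ 6.56741315e-04,  7.15513874e-04, -9.99999528e-01,
         3.05355168e-01],
       [ 0.00000000e+00,  0.00000000e+00,  0.00000000e+00,
         1.00000000e+00]]))
inc [0.3987, -0.4939, -0.1094, 0.0001, -0.0001, -0.0001] rows 5.2 0.0
```

carry_out:
  increments:
    - [[0.35,-0.47,-0.1,0,0,-0.25],[0.35,-0.47,-0.1,0,0,-0.25],[0.35,-0.47,-0.1,0,0,-0.25],[0.35,-0.47,-0.1,0,0,-0.25],[0.35,-0.47,-0.1,0,0,-0.25]]

```text
clock: 2.9
tcp_pos: [0.5458, -0.0712, 0.3553]
orientation: [0.0, 0.89, 0.455, 0.0]
wrist_force: [-0.7, -1.1, 0.1]
finger_gap: 0.0857
grip_force: 0.0
```

```bash
cat >> h.py <<'E'
RF=np.diag([-1.,1,-1])
E
python3 -c "
from h import *
print(tool()[0]['joint_pos']);plan([.55,-.06,.36],RF)"
```

```text
[-2.75483611e-01  2.59641051e-01  2.28244998e-01  1.53840243e+00
 -3.99285364e-06  1.92106283e+00]
inc [0.023, -0.0063, -0.0093, 0.0001, 0.0001, -0.3496] rows 0.2 11.8
```

carry_out:
  increments:
    - [[0.023,-0.006,-0.01,0,0,-0.35],[0.023,-0.006,-0.01,0,0,-0.35],[0.023,-0.006,-0.01,0,0,-0.35],[0.023,-0.006,-0.01,0,0,-0.35],[0.023,-0.006,-0.01,0,0,-0.35]]
  jaw: 1

```text
clock: 3.52
tcp_pos: [0.549, -0.0623, 0.3598]
orientation: [0.0, 0.589, 0.808, -0.0]
wrist_force: [0.6, -0.0, -0.1]
finger_gap: 0.0002
grip_force: 0.0
```

carry_out:
  increments:
    - [[0,0,0,0,0,-0.201],[0,0,0,0,0,-0.201],[0,0,0,0,0,-0.201],[0,0,0,0,0,-0.201],[0,0,0,0,0,-0.201]]

```text
clock: 4.15
tcp_pos: [0.549, -0.0624, 0.3598]
orientation: [0.0, 0.161, 0.987, -0.0]
wrist_force: [1.5, 1.6, -0.6]
finger_gap: -0.0001
grip_force: 0.0
```

Run:
```python
from h import *
s,T=tool();print(s['joint_pos'],s['tcp_pos'],s['orientation'])
d,P=look("wrist");np.savez("w1.npz",P=P,f=d["frame"])
im=d["frame"].copy();cv2.imwrite("pics/w1.png",cv2.resize(im,(800,600)))
for n in "hatch_hinge hatch_edge screw_left_slot screw_right_slot instrument_case".split():
    print(n,[(np.round(r["position"],4).tolist(),round(r["score"],2)) for r in env.find_in("wrist",n)[:3]])
```

```text
[-2.58427970e-01  2.65797838e-01  2.47293748e-01  1.55218443e+00
 -7.28424100e-05  6.47113471e-02] [ 0.5489885  -0.06239243  0.35980545] [ 5.01305912e-05  1.60867621e-01  9.86975990e-01 -4.14635245e-05]
hatch_hinge [([0.6176, -0.0957, 0.1531], 0.83), ([0.6151, 0.1182, 0.1405], 0.75)]
hatch_edge [([0.6158, -0.0948, 0.1509], 0.69)]
screw_left_slot [([0.6159, -0.0564, 0.1531], 0.49)]
screw_right_slot [([0.6137, -0.1431, 0.1512], 0.54)]
instrument_case [([0.614, 0.1159, 0.1446], 0.37)]
```

View pics/w1.png

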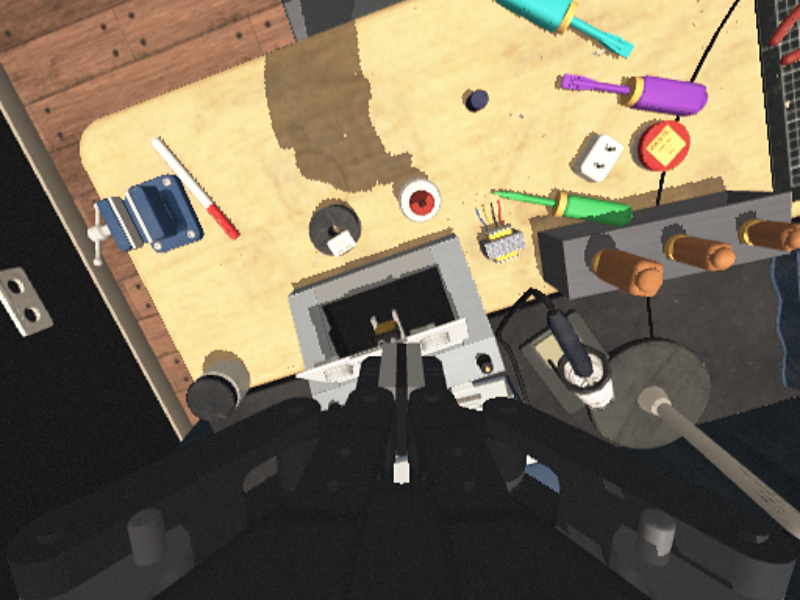

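The wrist view shows the case at (385,310) with the hatch nearly upright, the broad driver's handle at (628,270), and lamp and stand at (580,370). Next I fit the poses.

```bash
cat > fit.py <<'E'
from h import *
from scipy.optimize import least_squares
np.set_printoptions(precision=4,suppress=True)
def casefit(P,tag):
    P=P.reshape(-1,3);m=(P[:,0]>.53)&(P[:,0]<.66)&(P[:,1]>-.23)&(P[:,1]<.02)&(P[:,2]>.042)&(P[:,2]<.084)
    Q=P[m];best=None;rng=np.random.default_rng(0)
    for _ in range(800):
        q=Q[rng.choice(len(Q),3,False)];n=np.cross(q[1]-q[0],q[2]-q[0]);n=n/(np.linalg.norm(n)+1e-12)
        if n[2]<0:n=-n
        if not(.84<n[2]<.92) or n[0]>-.3: continue
        k=abs((Q-q[0])@n)<.002
        if best is None or k.sum()>best.sum(): best=k
    I=Q[best];c=I.mean(0);n=np.linalg.svd(I-c)[2][2];n*=np.sign(n[2])
    yaw=np.arctan2(-n[1],-n[0]);tilt=np.degrees(np.arccos(n[2]))
    u=np.array([np.cos(yaw),np.sin(yaw)]);v=np.array([-u[1],u[0]])
    # plane world z at c: case z=.035+(x+.07)*.53
    xc=(c[2]-.035)/.53-.07; ax=c[:2]@u-xc
    R=I[:,:2]@v; e=np.percentile(R,[.5,99.5])
    o=u*ax+v*e.mean()
    print(tag,"n",best.sum(),"yaw",yaw,"tilt",tilt,"yext",e,e[1]-e[0],"origin",o,"front edge", (I[:,:2]@u).min()-ax)
    return o,yaw
def drv(P,z0,z1,cx,cy,r=.03):
    P=P.reshape(-1,3);m=(P[:,2]>z0)&(P[:,2]<z1)&(np.hypot(P[:,0]-cx,P[:,1]-cy)<r)
    return P[m]
if __name__=="__main__":
    for t in("top0","w1","scene0"):
        try: casefit(np.load(t+".npz")["P"],t)
        except Exception as e: print(t,e)
    for t in("top0","w1"):
        P=np.load(t+".npz")["P"];Q=P.reshape(-1,3)
        m=(abs(Q[:,2]-.08)<.003)&(Q[:,0]>.56)&(Q[:,0]<.70)&(Q[:,1]>.07)&(Q[:,1]<.34)
        print(t,"rack",cv2.minAreaRect(Q[m,:2].astype(np.float32)*1000))
        m=(Q[:,2]>.13)&(Q[:,2]<.172)&(Q[:,0]>.57)&(Q[:,0]<.66)&(Q[:,1]>-.2)&(Q[:,1]<-.02)
        A=Q[m];c=A.mean(0);n=np.linalg.svd(A-c)[2][2];print("hatch c",c,"n",n*np.sign(n[0]),A[:,2].max())
        for z0 in(.09,.11,.13,.15): 
            D=drv(P,z0,z0+.02,.617,.122);print(t,z0,len(D),D[:,:2].min(0),D[:,:2].max(0)) if len(D) else 0
E
python3 fit.py
```

```text
top0 n 986 yaw 0.021338608137597023 tilt 27.307959817376165 yext [-0.2144 -0.0148] 0.19961680889127048 origin [ 0.6283 -0.1012] front edge -0.061981895277231525
w1 n 2163 yaw 0.016755055981357753 tilt 27.914523051110535 yext [-0.2115 -0.0125] 0.19903142202882587 origin [ 0.6299 -0.1015] front edge -0.05940253999988643
scene0 n 615 yaw 0.020477763805769322 tilt 27.224509861132663 yext [-0.212  -0.0127] 0.19925757009254627 origin [ 0.6299 -0.0995] front edge -0.06208312618046641
top0 rack ((653.088134765625, 190.0853729248047), (216.12094116210938, 111.80535888671875), 84.43157196044922)
hatch c [ 0.6141 -0.1006  0.1522] n [0.8223 0.0137 0.5689] 0.1719523805256918
top0 0.09 34 [0.6051 0.1079] [0.6276 0.1376]
top0 0.11 37 [0.6047 0.1089] [0.6228 0.1369]
top0 0.13 41 [0.6049 0.108 ] [0.6249 0.1375]
top0 0.15 157 [0.6052 0.1079] [0.6356 0.1363]
w1 rack ((629.88720703125, 192.60772705078125), (217.8432159423828, 60.809669494628906), 83.971435546875)
hatch c [ 0.6137 -0.1009  0.1547] n [0.8051 0.0132 0.593 ] 0.17189794758345656
w1 0.09 137 [0.6057 0.1076] [0.6328 0.135 ]
w1 0.11 177 [0.606  0.1073] [0.6332 0.1337]
w1 0.13 203 [0.606  0.1076] [0.6298 0.1352]
w1 0.15 421 [0.606 0.108] [0.6374 0.1371]
```

```bash
python3 -c "
from h import *
plan([.643,-.1,.29],RF)"
```

```text
inc [-0.2023, -0.0099, 0.1395, -0.0, 0.0, -0.0528] rows 2.0 1.8
```

carry_out:
  increments:
    - [[-0.202,-0.01,0.06,0,0,-0.051],[-0.202,-0.01,0.1395,0,0,-0.051],[-0.202,-0.01,0.1395,0,0,-0.051],[-0.202,-0.01,0.1395,0,0,-0.051]]

```text
clock: 4.95
tcp_pos: [0.6425, -0.0997, 0.2899]
orientation: [-0.001, 0.005, 1.0, 0.0]
wrist_force: [0.7, -0.2, 0.0]
finger_gap: -0.0001
grip_force: 0.0
```

carry_out:
  increments:
    - [[0,0,0.1,0,0,0],[0,0,0.2,0,0,0],[0,0,0.256,0,0,0],[0,0,0.256,0,0,0]]

```text
clock: 5.45
tcp_pos: [0.6415, -0.0991, 0.1622]
orientation: [-0.001, 0.005, 1.0, 0.0]
wrist_force: [0.1, -0.1, -0.3]
finger_gap: -0.0003
grip_force: 0.0
```

```bash
python3 -c "
from h import *
for p in [(.603,.1437),(.5914,.1148),(.5827,.0979),(.586,.0775),(.586,.073)]: plan([p[0],-.1,p[1]],RF)"
```

```text
inc [0.077, -0.0025, 0.0372, 0.0001, -0.0003, -0.0015] rows 0.7 0.1
inc [0.1001, -0.0028, 0.095, 0.0001, -0.0003, -0.0015] rows 1.1 0.1
inc [0.1174, -0.003, 0.1289, 0.0001, -0.0003, -0.0015] rows 1.4 0.1
inc [0.1107, -0.0029, 0.1697, 0.0001, -0.0003, -0.0015] rows 1.6 0.1
inc [0.1107, -0.0029, 0.1787, 0.0001, -0.0003, -0.0015] rows 1.7 0.1
```

carry_out:
  increments:
    - [[0.04,-0.002,0.012,0,0,0],[0.077,-0.002,0.037,0,0,0],[0.09,-0.002,0.066,0,0,0],[0.1,-0.002,0.095,0,0,0],[0.1,-0.002,0.095,0,0,0]]

```text
clock: 6.08
tcp_pos: [0.5929, -0.1003, 0.1152]
orientation: [0.0, 0.005, 1.0, -0.0]
wrist_force: [0.7, 0.0, -0.1]
finger_gap: -0.0001
grip_force: 0.0
```

carry_out:
  increments:
    - [[0.009,0,0.017,0,0,0],[0.017,0,0.034,0,0,0],[0.014,0,0.055,0,0,0],[0.011,0,0.074,0,0,0],[0.011,0,0.074,0,0,0]]

```text
clock: 6.7
tcp_pos: [0.5869, -0.1001, 0.0763]
orientation: [-0.001, 0.004, 1.0, 0.0]
wrist_force: [0.0, 0.5, -0.0]
finger_gap: 0.0001
grip_force: 0.0
```

carry_out:
  increments:
    - [[0,0,0.006,0,0,0],[0,0,0.012,0,0,0],[0,0,0.012,0,0,0]]

```text
clock: 7.08
tcp_pos: [0.5876, -0.1003, 0.075]
orientation: [0.001, 0.004, 1.0, -0.0]
wrist_force: [-7.5, 1.9, 20.9]
finger_gap: 0.0003
grip_force: 11.5
```

Run:
```python
from h import *
for c in ("top","wrist"):
    d,P=look(c);np.savez(f"{c}2.npz",P=P,f=d["frame"])
    Q=P.reshape(-1,3)
    H=np.array([.6515,-.101,.084]);c28=np.cos(np.radians(28));s28=np.sin(np.radians(28))
    r=-(Q-H)@[c28,0,s28];h=(Q-H)@[-s28,0,c28]
    for a in(.02,.04,.055,.075,.088):
      for y0 in (-.165,-.135,-.125,-.1,-.075,-.065,-.035):
        m=(abs(r-a)<.006)&(abs(Q[:,1]-y0)<.006);print(c,a,y0,m.sum(),np.round(np.median(h[m])*1000,1) if m.any() else None,end=" | ")
      print()
```

```text
top 0.02 -0.165 0 None | top 0.02 -0.135 0 None | top 0.02 -0.125 0 None | top 0.02 -0.1 5 174.8 | top 0.02 -0.075 64 149.0 | top 0.02 -0.065 88 105.4 | top 0.02 -0.035 34 4.3 | 
top 0.04 -0.165 0 None | top 0.04 -0.135 0 None | top 0.04 -0.125 0 None | top 0.04 -0.1 8 144.8 | top 0.04 -0.075 11 56.6 | top 0.04 -0.065 16 73.1 | top 0.04 -0.035 30 4.4 | 
top 0.055 -0.165 0 None | top 0.055 -0.135 0 None | top 0.055 -0.125 0 None | top 0.055 -0.1 0 None | top 0.055 -0.075 17 59.7 | top 0.055 -0.065 7 64.6 | top 0.055 -0.035 25 4.5 | 
top 0.075 -0.165 0 None | top 0.075 -0.135 0 None | top 0.075 -0.125 3 3.2 | top 0.075 -0.1 13 22.4 | top 0.075 -0.075 18 3.7 | top 0.075 -0.065 23 10.1 | top 0.075 -0.035 27 3.6 | 
top 0.088 -0.165 0 None | top 0.088 -0.135 17 3.0 | top 0.088 -0.125 27 3.3 | top 0.088 -0.1 26 3.2 | top 0.088 -0.075 28 2.8 | top 0.088 -0.065 24 3.5 | top 0.088 -0.035 25 3.2 | 
wrist 0.02 -0.165 0 None | wrist 0.02 -0.135 0 None | wrist 0.02 -0.125 0 None | wrist 0.02 -0.1 0 None | wrist 0.02 -0.075 0 None | wrist 0.02 -0.065 0 None | wrist 0.02 -0.035 0 None | 
wrist 0.04 -0.165 264 90.0 | wrist 0.04 -0.135 2472 73.5 | wrist 0.04 -0.125 1737 91.1 | wrist 0.04 -0.1 3872 87.9 | wrist 0.04 -0.075 1675 88.8 | wrist 0.04 -0.065 2629 74.7 | wrist 0.04 -0.035 186 88.5 | 
wrist 0.055 -0.165 429 2.0 | wrist 0.055 -0.135 971 63.7 | wrist 0.055 -0.125 1197 58.3 | wrist 0.055 -0.1 1169 55.6 | wrist 0.055 -0.075 1244 58.1 | wrist 0.055 -0.065 830 62.9 | wrist 0.055 -0.035 448 3.1 | 
wrist 0.075 -0.165 361 2.0 | wrist 0.075 -0.135 446 2.8 | wrist 0.075 -0.125 407 2.4 | wrist 0.075 -0.1 399 20.9 | wrist 0.075 -0.075 415 2.8 | wrist 0.075 -0.065 462 7.2 | wrist 0.075 -0.035 427 3.1 | 
wrist 0.088 -0.165 363 1.6 | wrist 0.088 -0.135 353 1.7 | wrist 0.088 -0.125 384 2.3 | wrist 0.088 -0.1 404 2.6 | wrist 0.088 -0.075 369 2.7 | wrist 0.088 -0.065 368 2.7 | wrist 0.088 -0.035 374 2.9 |
```

carry_out:
  increments:
    - [[0,0,-0.1,0,0,0],[0.055,0,-0.2,0,0,0],[0.055,0,-0.29,0,0,0],[0.055,0,-0.29,0,0,0],[0.055,0,-0.29,0,0,0]]

```text
clock: 7.8
tcp_pos: [0.5598, -0.1, 0.2161]
orientation: [-0.0, 0.004, 1.0, -0.0]
wrist_force: [-0.1, 0.1, -1.5]
finger_gap: 0.0004
grip_force: 0.0
```

Run:
```python
from h import *
s,T=tool();print(s['tcp_pos'],s['joint_pos'])
d,P=look("wrist");np.savez("w3.npz",P=P,f=d["frame"])
for n in "hatch_hinge hatch_edge screw_left_slot screw_right_slot".split():
    print(n,[(np.round(r["position"],4).tolist(),round(r["score"],2)) for r in env.find_in("wrist",n)[:2]])
# rectified view of the hatch plane at screw-head height: 3 px/mm
Tc=T@np.array(d["T_tool_cam"]);K=np.array(d["intrinsics"])
c,s=np.cos(np.radians(28)),np.sin(np.radians(28));yw=.019
u=np.array([np.cos(yw),np.sin(yw),0]);v=np.array([-u[1],u[0],0]);z=np.array([0,0,1.])
O=np.array([.6295,-.101,0])+u*-.044+z*.062; e=u*c+z*s   # up-slope
W,H=560,240;pts=[]
cor=[(0,0),(W,0),(W,H),(0,H)]
for (a,b) in cor:
    X=O+v*(-(a-W/2)/4e3)+e*(-(b-H/2)/4e3); p=K@(Tc[:3,:3].T@(X-Tc[:3,3]));pts.append(p[:2]/p[2])
M=cv2.getPerspectiveTransform(np.float32(pts),np.float32(cor))
w=cv2.warpPerspective(d["frame"],M,(W,H),flags=cv2.INTER_CUBIC)
cv2.imwrite("pics/rect.png",w)
```

```text
[ 0.55977485 -0.09998049  0.21608427] [-3.17856569e-01  3.12625491e-01 -3.88514116e-02  1.21954475e+00
 -8.92513386e-05 -3.08980706e-01]
hatch_hinge [([0.6013, -0.0995, 0.0584], 0.63), ([0.5106, -0.1222, 0.0346], 0.48)]
hatch_edge [([0.602, -0.1022, 0.0596], 0.73)]
screw_left_slot [([0.5847, -0.0573, 0.059], 0.7)]
screw_right_slot [([0.5859, -0.1443, 0.0624], 0.75), ([0.5875, -0.0577, 0.0637], 0.55)]
```

View pics/rect.png

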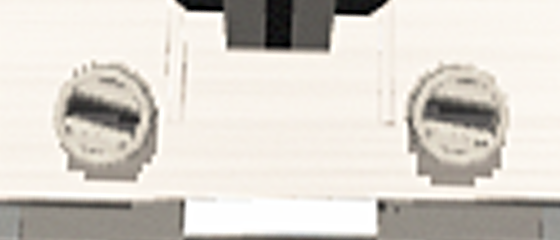

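The rectified view shows the heads at (105,113) and (462,110), with the slots tilted slightly clockwise by about 15° and 9°. The hatch lies flat. I'll refine this numerically and get the tool ready for the driver.

Run:
```python
from h import *
from fit import *
w=cv2.cvtColor(cv2.imread("pics/rect.png"),cv2.COLOR_BGR2GRAY)
for n,(a,b) in dict(L=(105,113),R=(462,112)).items():
    yy,xx=np.indices(w.shape);m=(np.hypot(xx-a,yy-b)<40)&(w<110)
    k,lab,st,ce=cv2.connectedComponentsWithStats(m.astype(np.uint8));i=1+np.argmax(st[1:,4])
    p=np.argwhere(lab==i)[:,::-1].astype(np.float32);r=cv2.minAreaRect(p);c=p.mean(0);V=np.linalg.svd(p-c,full_matrices=False)[2][0];V*=np.sign(V[0])
    print(n,c,r,"angle cw",np.arctan2(V[1],V[0]),"y off mm",-(c[0]-280)/4,"up",-(c[1]-120)/4)
casefit(np.load("w3.npz")["P"],"w3")
plan([.52,.08,.34],RF)
```

```text
L [102.1777 112.8081] ((102.91239166259766, 113.12190246582031), (73.76240539550781, 22.78850555419922), 15.4786376953125) angle cw 0.28081128 y off mm 44.45558 up 1.7979736
R [459.7588 112.9244] ((460.9380798339844, 112.87229919433594), (72.07118225097656, 23.092918395996094), 12.804265975952148) angle cw 0.18963398 y off mm -44.939705 up 1.768898
w3 n 7785 yaw 0.04520699902648799 tilt 27.539824153973356 yext [-0.2282 -0.0546] 0.17364179273961938 origin [ 0.6249 -0.1133] front edge -0.060325966201731585
inc [0.0825, 0.3592, -0.2495, 0.0001, -0.0004, -0.0014] rows 3.6 0.0
```

carry_out:
  increments:
    - [[0.0,0,-0.12,0,0,0],[0.0,0.1,-0.24,0,0,0],[-0.04,0.22,-0.24,0,0,0],[-0.08,0.34,-0.2,0,0,0],[-0.08,0.444,-0.14,0,0,0]]
  jaw: 0.4

```text
clock: 8.68
tcp_pos: [0.6028, 0.114, 0.2911]
orientation: [0.001, 0.005, 1.0, 0.0]
wrist_force: [0.7, -0.1, -0.7]
finger_gap: 0.0514
grip_force: 0.0
```

carry_out:
  increments:
    - [[0,0,0,0,0,0],[0,0,0,0,0,0]]

```text
clock: 8.93
tcp_pos: [0.601, 0.1121, 0.2907]
orientation: [-0.001, 0.004, 1.0, -0.0]
wrist_force: [-0.5, 0.3, 0.3]
finger_gap: 0.0515
grip_force: 0.0
```

Run:
```python
from h import *
from fit import drv
s,T=tool();print(s['tcp_pos'],s['joint_pos'],s['finger_gap'])
d,P=look("wrist");np.savez("w4.npz",P=P,f=d["frame"]);cv2.imwrite("pics/w4.png",d["frame"])
for z0 in(.085,.10,.12,.14,.155):
    D=drv(P,z0,z0+.015,.621,.122)
    print(z0,len(D),cv2.minAreaRect(D[:,:2].astype(np.float32)*1000) if len(D)>5 else 0,D[:,:2].min(0) if len(D) else 0,D[:,:2].max(0) if len(D) else 0)
Q=P.reshape(-1,3);m=(abs(Q[:,2]-.08)<.003)&(Q[:,0]>.56)&(Q[:,0]<.70)&(Q[:,1]>.07)&(Q[:,1]<.34)
print("rack",np.median(Q[m,2]),cv2.minAreaRect(Q[m,:2].astype(np.float32)*1000))
```

```text
[0.601  0.1121 0.2907] [ 0.0535  0.3824  0.243   1.4329 -0.0006  0.0616] 0.05146434517071271
0.085 46 ((612.6432495117188, 121.88201904296875), (13.764217376708984, 29.809110641479492), 15.607742309570312) [0.6059 0.1094] [0.6233 0.1381]
0.1 69 ((612.6171264648438, 121.78319549560547), (13.64856243133545, 29.860515594482422), 16.496681213378906) [0.606  0.1094] [0.6234 0.138 ]
0.12 90 ((613.312255859375, 120.91928100585938), (14.599194526672363, 31.47543716430664), 19.119970321655273) [0.606  0.1084] [0.6254 0.1382]
0.14 263 ((622.2977294921875, 123.12864685058594), (24.12609100341797, 30.42350959777832), 64.21595764160156) [0.6058 0.1086] [0.6377 0.1377]
0.155 402 ((621.9532470703125, 122.86309814453125), (20.04600715637207, 26.21350860595703), 61.66573715209961) [0.6078 0.1108] [0.6358 0.1354]
rack 0.08031131986397516 ((655.3408813476562, 188.49440002441406), (220.629638671875, 112.40478515625), 84.1318130493164)
```

View pics/w4.png

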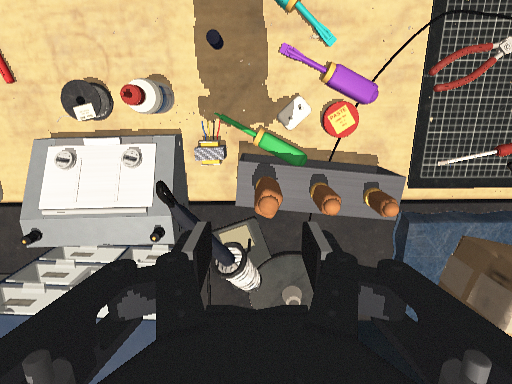

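The view shows the broad driver's handle at (267,197), leaning outward from perspective and turned clockwise. The gripper is open just above it. The lamp head is at (230,260), clear of the driver.

Run:
```python
from h import *
from fit import drv
from scipy.optimize import least_squares
for t in("w4","w1","top0"):
    P=np.load(t+".npz")["P"];D=drv(P,.09,.150,.621,.122)[:,:2]
    def f(p):
        c,s=np.cos(p[2]),np.sin(p[2]);q=(D-p[:2])@np.array([[c,-s],[s,c]])
        a=np.abs(q)-[.015,.012];return np.where((a>0).any(1),np.linalg.norm(np.maximum(a,0),axis=1),-a.max(1)*-1)
    for y0 in(-.1,-.5):
        r=least_squares(f,[.621,.122,y0],loss="soft_l1",f_scale=.0015,x_scale=[.01,.01,.3]);print(t,len(D),r.x,r.cost*1e6)
    D=drv(P,.10,.17,.621,.122)[:,:2];
    if len(D)>5:print(cv2.minAreaRect(D.astype(np.float32)*1000))
yw=-.45
c,s=np.cos(yw),np.sin(yw);RG=np.array([[c,-s,0],[s,c,0],[0,0,1]])@RF
plan([.622,.123,.21],RG);plan([.622,.123,.135],RG)
```

```text
w4 318 [ 0.6229  0.1232 -0.4817] 41.74364518779711
w4 318 [ 0.6229  0.1232 -0.4839] 41.74038095313266
((622.3023681640625, 123.17842102050781), (24.16632080078125, 30.412052154541016), 63.46574401855469)
w1 517 [ 0.6231  0.123  -0.4519] 98.8560488479503
w1 517 [ 0.6231  0.123  -0.4519] 98.85604884791796
((621.9321899414062, 121.92387390136719), (23.761581420898438, 30.06488800048828), 63.63246536254883)
top0 112 [ 0.6218  0.1229 -0.4646] 19.00306155585701
top0 112 [ 0.6218  0.1229 -0.4646] 19.0030615554887
((620.6040649414062, 122.6363296508789), (24.191343307495117, 29.841562271118164), 65.36505126953125)
inc [-0.0412, 0.0237, 0.1628, -0.0001, -0.0, 0.0701] rows 1.4 2.4
inc [-0.0412, 0.0238, 0.3128, -0.0001, -0.0, 0.0701] rows 2.5 2.4
```

carry_out:
  increments:
    - [[-0.042,0.024,0.0,0,0,0.072],[-0.042,0.024,0.08,0,0,0.072],[-0.042,0.024,0.18,0,0,0.072],[-0.042,0.024,0.26,0,0,0.072],[-0.042,0.024,0.312,0,0,0.072]]

```text
clock: 9.6
tcp_pos: [0.622, 0.1217, 0.134]
orientation: [-0.0, 0.23, 0.973, -0.0]
wrist_force: [0.0, -0.3, 1.5]
finger_gap: 0.0513
grip_force: 0.0
```

carry_out:
  increments:
    - [[0,0,0,0,0,0],[0,0,0,0,0,0],[0,0,0,0,0,0],[0,0,0,0,0,0],[0,0,0,0,0,0]]
  jaw: 1
  squeeze: 60

```text
clock: 10.22
tcp_pos: [0.6227, 0.124, 0.1361]
orientation: [0.001, 0.229, 0.974, 0.0]
wrist_force: [-0.7, 0.6, 2.0]
finger_gap: 0.0233
grip_force: 60.1
```

```bash
python3 -c "
from h import *
s,T=tool();print(s,T)"
```

```text
{'clock': 10.225, 'joint_pos': array([ 7.03292187e-02,  4.78999619e-01,  9.78838697e-03,  1.10038874e+00,
       -2.17990608e-04,  5.31441761e-01]), 'qvel': array([ 0.00046506, -0.00188958, -0.00078972,  0.00162415, -0.00209886,
        0.00134796]), 'tau': array([ 1.19176875e-01, -5.45255220e+01,  2.78684217e+01, -2.70117220e-02,
        1.11806402e-01,  1.37919393e-03]), 'tcp_pos': array([0.62268698, 0.12400224, 0.13606861]), 'orientation': array([6.03606912e-04, 2.28519132e-01, 9.73539232e-01, 7.31809985e-05]), 'wrist_force': array([-0.65362118,  0.58731306,  1.95883399]), 'ft_torque': array([-0.07292617,  0.13447081, -0.01259321]), 'grip_force': 60.10693609714508, 'finger_gap': 0.023305806626843985} [[-8.95557284e-01  4.44944592e-01  1.20871654e-03  6.22686976e-01]
 [ 4.44944769e-01  8.95558002e-01 -1.33382309e-04  1.24002240e-01]
 [-1.14182350e-03  4.18360601e-04 -9.99999261e-01  1.36068613e-01]
 [ 0.00000000e+00  0.00000000e+00  0.00000000e+00  1.00000000e+00]]
```

carry_out:
  increments:
    - [[0,0,-0.06,0,0,0],[0,0,-0.16,0,0,0],[0,0,-0.28,0,0,0],[0,0,-0.4,0,0,0],[0,0,-0.46,0,0,0]]

```text
clock: 10.85
tcp_pos: [0.6228, 0.1242, 0.3698]
orientation: [0.003, 0.228, 0.974, 0.001]
wrist_force: [0.8, -0.1, -1.2]
finger_gap: 0.0238
grip_force: 61.3
```

```bash
cat >> h.py <<'E'
yw=.019;_c,_s=np.cos(np.radians(28)),np.sin(np.radians(28))
U=np.array([np.cos(yw),np.sin(yw),0]);V=np.array([-U[1],U[0],0]);Z=np.array([0,0,1.])
N=-_s*U+_c*Z;ES=_c*U+_s*Z
SL=np.array([.5858,-.0573,.0626]);SR=np.array([.5875,-.147,.0626])
RS=np.stack([np.cross(V,-N),V,-N],1)
def RZ(a): return RS@Ro.from_euler("z",a).as_matrix()
LT=.126
E
python3 -c "
from h import *
s,T=tool();print(s['finger_gap'],s['grip_force'],s['wrist_force'],T,RS)
plan(SL+N*(LT+.03),RZ(-np.pi/2+.28));plan([.5,.0,.37],RZ(-.6))"
```

```text
0.02375377308003179 61.345521211624146 [ 0.76585444 -0.05231063 -1.24403841] [[-8.95606817e-01  4.44809865e-01  5.71083501e-03  6.22752567e-01]
 [ 4.44818523e-01  8.95620681e-01  2.77838092e-04  1.24160613e-01]
 [-4.99115681e-03  2.78911888e-03 -9.99983654e-01  3.69827988e-01]
 [ 0.00000000e+00  0.00000000e+00  0.00000000e+00  1.00000000e+00]] [[-0.88278823 -0.01899886  0.46938683]
 [-0.01677499  0.99981951  0.00891942]
 [-0.46947156  0.         -0.88294759]]
inc [0.0364, -0.4265, 0.3376, 0.0346, -0.0806, -0.2757] rows 4.4 9.7
inc [0.1094, -0.3316, -0.0018, 0.0049, -0.0805, -0.1684] rows 2.8 6.3
```

carry_out:
  increments:
    - [[0.109,-0.332,0,0.005,-0.0805,-0.168],[0.109,-0.332,0,0.005,-0.0805,-0.168],[0.109,-0.332,0,0.005,-0.0805,-0.168],[0.109,-0.332,0,0.005,-0.0805,-0.168],[0.109,-0.332,0,0.005,-0.0805,-0.168]]

```text
clock: 11.48
tcp_pos: [0.4988, -0.0006, 0.366]
orientation: [0.189, -0.195, 0.961, -0.057]
wrist_force: [0.8, 0.1, -0.5]
finger_gap: 0.0235
grip_force: 61.3
```

```bash
python3 -c "
from h import *
s,T=tool();print(s['joint_pos'],s['tcp_pos'])
plan(SL+N*(LT+.03),RZ(-np.pi/2+.28))"
```

```text
[-0.18151543 -0.16468287 -0.27477045  1.06470965  0.03369576 -0.5753176 ] [ 0.4987796  -0.00057585  0.36603267]
inc [0.1354, -0.0555, 0.3204, 0.0067, -0.0156, -0.1429] rows 2.8 4.8
```

```bash
python3 -c "
from h import *
p=SL+N*(LT+.03);print(p);plan([.47,p[1],.34],RZ(-np.pi/2+.28))"
```

```text
[ 0.51257566 -0.05869143  0.20033982]
inc [0.1129, -0.0767, 0.0301, 0.0067, -0.0156, -0.1429] rows 1.1 4.8
```

carry_out:
  increments:
    - [[0.113,-0.077,0.03,0.0067,-0.0156,-0.143],[0.113,-0.077,0.03,0.0067,-0.0156,-0.143],[0.12,-0.07,0.12,0.0067,-0.0156,-0.143],[0.13,-0.06,0.22,0.0067,-0.0156,-0.143],[0.1354,-0.0555,0.32,0.0067,-0.0156,-0.143]]

```text
clock: 12.1
tcp_pos: [0.5123, -0.0581, 0.1989]
orientation: [0.193, -0.592, 0.769, -0.144]
wrist_force: [1.4, -1.5, -1.6]
finger_gap: 0.023
grip_force: 61.3
```

carry_out:
  increments:
    - [[0,0,0,0,0,0],[0,0,0,0,0,0],[0,0,0,0,0,0]]

```text
clock: 12.48
tcp_pos: [0.5139, -0.0587, 0.2026]
orientation: [0.195, -0.589, 0.771, -0.144]
wrist_force: [0.2, -0.7, -0.6]
finger_gap: 0.0235
grip_force: 60.9
```

Run:
```python
from h import *
s,T=tool();print(s['joint_pos'],s['tcp_pos'],s["wrist_force"])
print("tip",T[:3,3]+T[:3,2]*LT,"above",(T[:3,3]+T[:3,2]*LT-SL)@N)
plan(SL+N*(LT+.03),RZ(-np.pi/2+.28));plan(SL+N*(LT-.003),RZ(-np.pi/2+.28))
d,P=look("wrist");np.savez("w5.npz",P=P,f=d["frame"]);cv2.imwrite("pics/w5.png",cv2.resize(d["frame"],(800,600)))
d,P=look("top");cv2.imwrite("pics/t5.png",d["frame"])
```

```text
[-0.3659522  -0.11607317 -0.67865114  0.54918168  0.17528383 -1.62935005] [ 0.51389826 -0.05874471  0.20263459] [ 0.22020963 -0.67120568 -0.59497375]
tip [ 0.57309407 -0.05789837  0.09140896] above 0.031406134960666
inc [0.0011, 0.0044, 0.0028, -0.0002, -0.0003, -0.0008] rows 0.0 0.0
inc [0.001, 0.0044, 0.0688, -0.0002, -0.0003, -0.0008] rows 0.6 0.0
```

View pics/w5.png

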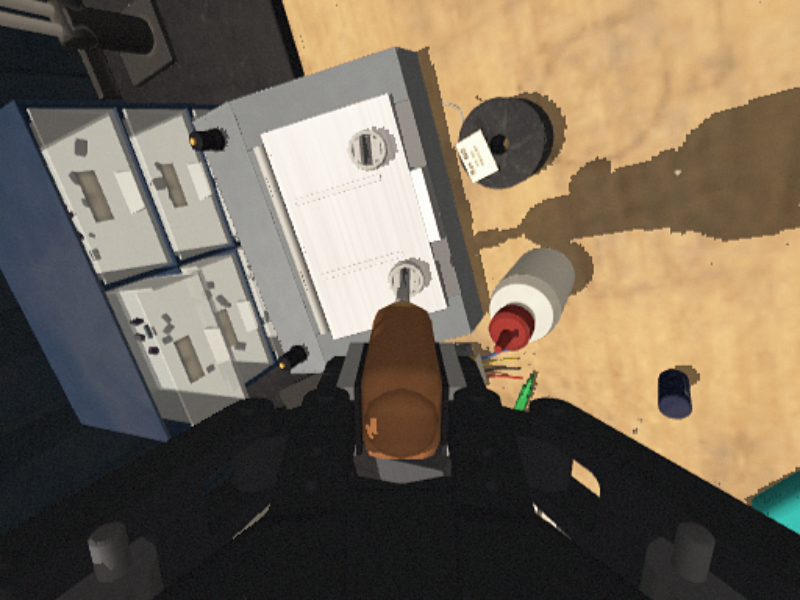

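The driver is upright in the fingers and its shaft points at the left screw (405,280). The bottle cap (512,328) is well below the right finger. I'll insert in stages.

carry_out:
  increments:
    - [[0.001,0.0044,0.02,0,0,-0.0008],[0.001,0.0044,0.045,0,0,-0.0008],[0.001,0.0044,0.062,0,0,-0.0008],[0.001,0.0044,0.066,0,0,-0.0008],[0.001,0.0044,0.07,0,0,-0.0008]]

```text
clock: 13.2
tcp_pos: [0.5277, -0.0582, 0.1681]
orientation: [0.193, -0.591, 0.77, -0.144]
wrist_force: [1.1, -0.4, 0.7]
finger_gap: 0.0231
grip_force: 61.4
```

```bash
cat >> h.py <<'E'
def rep(S,a):
    s,T=tool();t=T[:3,3]+T[:3,2]*LT-S
    print("tip-slot mm up-slope,y,n",np.round([t@ES*1e3,t@V*1e3,t@N*1e3],1),"F tool",np.round(T[:3,:3].T@s["wrist_force"],1),"M tool",np.round(T[:3,:3].T@s["ft_torque"],2),"rot err",np.round(Ro.from_matrix(RZ(a).T@T[:3,:3]).as_rotvec(),3),s["grip_force"],s["finger_gap"],s["clock"])
E
python3 -c "
from h import *
rep(SL,-np.pi/2+.28);plan(SL+N*(LT-.0045),RZ(-np.pi/2+.28))"
```

```text
tip-slot mm up-slope,y,n [-2.   0.1 -5.6] F tool [ 0.  -1.4 -0.1] M tool [ 0.25  0.14 -0.01] rot err [-0.002  0.002 -0.001] 61.409021615982056 0.023143950982017523 13.2
inc [-0.0006, -0.0035, -0.0023, 0.0003, -0.0003, 0.0001] rows 0.0 0.0
```

carry_out:
  increments:
    - [[0,-0.002,0.002,0,0,0.01],[0,-0.002,0.003,0,0,0.03],[0,-0.002,0.003,0,0,0.05],[0,-0.002,0.003,0,0,0.07]]

```text
clock: 13.7
tcp_pos: [0.5293, -0.0589, 0.1682]
orientation: [0.22, -0.407, 0.881, -0.098]
wrist_force: [-3.7, -1.6, 7.1]
finger_gap: 0.0234
grip_force: 62.3
```

```bash
python3 -c "
from h import *
rep(SL,-np.pi/2+.28);plan(SL+N*(LT-.0065),RZ(.06))"
```

```text
tip-slot mm up-slope,y,n [-0.5 -0.9 -6.2] F tool [ 1.1 -1.1 -8.1] M tool [ 0.2   0.52 -0.09] rot err [0.    0.003 0.443] 62.332913875579834 0.023410615901312146 13.7
inc [-0.0013, 0.0003, 0.0005, -0.0003, -0.0004, 0.1445] rows 0.0 4.9
```

carry_out:
  increments:
    - [[0,0,0,0,0,0.03],[0,0,0,0,0,0.06],[0,0,0,0,0,0.09],[0,0,0,0,0,0.12],[0,0,0,0,0,0.145]]

```text
clock: 14.32
tcp_pos: [0.5284, -0.0586, 0.1676]
orientation: [0.24, 0.023, 0.97, 0.009]
wrist_force: [-6.6, -1.1, 8.6]
finger_gap: 0.0233
grip_force: 62.7
```

```bash
python3 -c "
from h import *
rep(SL,0)"
```

```text
tip-slot mm up-slope,y,n [-1.8 -0.5 -6.3] F tool [  1.8  -1.1 -10.7] M tool [ 0.23  0.82 -0.06] rot err [0.002 0.003 0.065] 62.67539978027344 0.023257342728007748 14.325
```

carry_out:
  increments:
    - [[0,0,0,0,0,0.015],[0,0,0,0,0,0.03],[0,0,0,0,0,0.03]]

```text
clock: 14.7
tcp_pos: [0.5282, -0.0584, 0.1675]
orientation: [0.238, 0.111, 0.964, 0.031]
wrist_force: [-6.2, -0.9, 8.3]
finger_gap: 0.0236
grip_force: 62.8
```

```bash
python3 -c "
from h import *
rep(SL,0)"
```

```text
tip-slot mm up-slope,y,n [-2.  -0.2 -6.4] F tool [  1.4  -1.2 -10.3] M tool [ 0.32  0.85 -0.08] rot err [0.002 0.003 0.249] 62.76587247848511 0.02357134564979154 14.7
```

carry_out:
  increments:
    - [[0,0,0,0,0,0.015],[0,0,0,0,0,0.025],[0,0,0,0,0,0.025]]

```text
clock: 15.08
tcp_pos: [0.5281, -0.0583, 0.1674]
orientation: [0.235, 0.187, 0.953, 0.05]
wrist_force: [-7.1, -0.8, 8.8]
finger_gap: 0.0232
grip_force: 62.9
```

```bash
python3 -c "
from h import *
rep(SL,0)"
```

```text
tip-slot mm up-slope,y,n [-2.1 -0.1 -6.4] F tool [  1.7  -1.5 -11.1] M tool [ 0.48  0.9  -0.06] rot err [0.002 0.003 0.406] 62.86070108413696 0.023172748112799204 15.075
```

Run:
```python
from h import *
d,P=look("wrist");f=d["frame"][120:340,150:400];a=cv2.resize(f,None,fx=2.4,fy=2.4,interpolation=cv2.INTER_CUBIC)
d,P=look("top");K=d["intrinsics"];c=np.array(d["R"])@SL+d["t"];u,v=(K@c)[:2]/c[2];u,v=int(u),int(v)
np.savez("t6.npz",f=d["frame"]);cv2.imwrite("pics/w6.png",a)
```

```text
(no output)
```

View pics/w6.png

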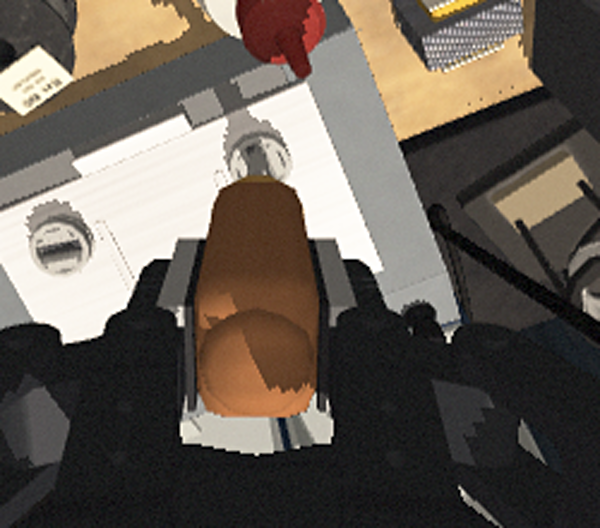

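The slot of the left screw (258,158) has turned with the blade. The torque shows no stop yet, so I'll keep turning.

carry_out:
  increments:
    - [[0,0,0.001,0,0,0.012],[0,0,0.002,0,0,0.024],[0,0,0.002,0,0,0.024]]

```text
clock: 15.55
tcp_pos: [0.5286, -0.0584, 0.1673]
orientation: [0.231, 0.258, 0.936, 0.067]
wrist_force: [-13.0, -0.1, 16.5]
finger_gap: 0.0232
grip_force: 64.4
```

```bash
python3 -c "
from h import *
rep(SL,0)"
```

```text
tip-slot mm up-slope,y,n [-1.7 -0.2 -6.7] F tool [  3.3  -1.9 -20.7] M tool [ 0.77  1.24 -0.27] rot err [0.003 0.002 0.556] 64.35676217079163 0.0232023779715015 15.55
```

carry_out:
  increments:
    - [[0,0,-0.002,0,0,-0.02],[0,0,-0.012,0,0,-0.04],[0,0,-0.03,0,0,-0.04],[0,0,-0.06,0,0,-0.04],[0,0,-0.11,0,0,-0.04]]

```text
clock: 16.18
tcp_pos: [0.502, -0.0582, 0.2139]
orientation: [0.236, 0.14, 0.961, 0.039]
wrist_force: [0.4, -0.4, -1.4]
finger_gap: 0.0233
grip_force: 61.1
```

```bash
cat >> h.py <<'E'
def rect(name):
    s,T=tool();d,P=look("wrist")
    Tc=T@np.array(d["T_tool_cam"]);K=np.array(d["intrinsics"]);O=np.array([.6295,-.101,0])+U*-.044+Z*.062
    W,H=560,240;cor=[(0,0),(W,0),(W,H),(0,H)];pts=[]
    for a,b in cor:
        p=K@(Tc[:3,:3].T@(O-V*(a-W/2)/4e3-ES*(b-H/2)/4e3-Tc[:3,3]));pts.append(p[:2]/p[2])
    w=cv2.warpPerspective(d["frame"],cv2.getPerspectiveTransform(np.float32(pts),np.float32(cor)),(W,H),flags=cv2.INTER_CUBIC)
    cv2.imwrite(f"pics/{name}.png",w);g=cv2.cvtColor(w,cv2.COLOR_BGR2GRAY);yy,xx=np.indices(g.shape)
    for n,(a,b) in dict(L=(103,113),R=(460,113)).items():
        m=(np.hypot(xx-a,yy-b)<40)&(g<110);k,lab,st,ce=cv2.connectedComponentsWithStats(m.astype(np.uint8))
        if k<2: print(n,"none");continue
        i=1+np.argmax(st[1:,4]);p=np.argwhere(lab==i)[:,::-1].astype(np.float32);c=p.mean(0);q=np.linalg.svd(p-c,full_matrices=False)[2][0]
        print(n,c,cv2.minAreaRect(p)[1],"cw angle",np.arctan2(q[1],q[0])%np.pi)
E
python3 -c "
from h import *
rep(SL,0);rect('rect2')
plan(SR+N*(LT+.04),RZ(-np.pi/2+.19));plan([.5,-.1,.25],RZ(-.6))"
```

```text
tip-slot mm up-slope,y,n [-3.8  0.7 47. ] F tool [ 0.1 -0.4  1.4] M tool [ 0.14  0.5  -0.02] rot err [0.001 0.006 0.308] 61.122132539749146 0.023300186507320526 16.175
L [104.70483  108.452736] (35.96151351928711, 79.4001693725586) cw angle 1.7510924
R [458.53    117.53833] (73.13614654541016, 19.894489288330078) cw angle 0.17505074
inc [-0.0559, -0.1712, 0.0198, 0.0, -0.0004, -0.2686] rows 1.4 9.0
inc [-0.0483, -0.0716, -0.0606, -0.0001, -0.0004, -0.1443] rows 0.8 4.9
```

View pics/rect2.png

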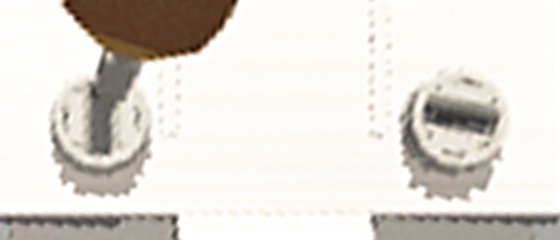

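The rectified view shows the left slot at (102,120) standing up and down the slope, so it is locked. The right slot at (462,117) is still open. Next is the right screw.

carry_out:
  increments:
    - [[-0.056,-0.171,0.0,0,0,-0.2686],[-0.056,-0.171,0.0,0,0,-0.2686],[-0.056,-0.171,0.0,0,0,-0.2686],[-0.056,-0.171,0.0,0,0,-0.2686],[-0.056,-0.171,0.01,0,0,-0.2686]]

```text
clock: 16.85
tcp_pos: [0.5081, -0.1488, 0.2105]
orientation: [0.229, -0.299, 0.924, -0.07]
wrist_force: [0.9, 0.9, -1.1]
finger_gap: 0.0231
grip_force: 61.3
```

```bash
python3 -c "
from h import *
plan(SR+N*(LT+.03),RZ(-np.pi/2+.185))"
```

```text
inc [-0.0016, -0.0004, 0.0237, 0.0005, -0.0005, -0.1238] rows 0.2 4.2
```

carry_out:
  increments:
    - [[-0.0016,0,0.02,0.0005,-0.0005,-0.124],[-0.0016,0,0.02,0.0005,-0.0005,-0.124],[-0.0016,0,0.024,0.0005,-0.0005,-0.124],[-0.0016,0,0.024,0.0005,-0.0005,-0.124],[-0.0016,0,0.024,0.0005,-0.0005,-0.124]]

```text
clock: 17.48
tcp_pos: [0.5141, -0.1478, 0.1999]
orientation: [0.188, -0.625, 0.742, -0.152]
wrist_force: [0.9, 0.2, -1.3]
finger_gap: 0.0234
grip_force: 61.3
```

carry_out:
  increments:
    - [[0,0,0,0,0,0],[0,0,0,0,0,0]]

```text
clock: 17.73
tcp_pos: [0.5143, -0.1479, 0.2003]
orientation: [0.188, -0.625, 0.742, -0.152]
wrist_force: [-0.3, -0.1, -2.2]
finger_gap: 0.0237
grip_force: 61.3
```

```bash
python3 -c "
from h import *
rep(SR,-np.pi/2+.185);plan(SR+N*(LT-.0055),RZ(-np.pi/2+.185))"
```

```text
tip-slot mm up-slope,y,n [ 0.   0.5 30. ] F tool [0.3 1.3 1.8] M tool [-0.5   0.09  0.01] rot err [ 0.    -0.     0.004] 61.26190781593323 0.023678716649402087 17.725
inc [0.001, -0.0002, 0.071, -0.0, 0.0, -0.0007] rows 0.6 0.0
```

carry_out:
  increments:
    - [[0.001,0,0.02,0,0,0],[0.001,0,0.045,0,0,0],[0.001,0,0.062,0,0,0],[0.001,0,0.068,0,0,0],[0.001,0,0.073,0,0,0]]

```text
clock: 18.35
tcp_pos: [0.5312, -0.148, 0.168]
orientation: [0.188, -0.626, 0.741, -0.152]
wrist_force: [-11.4, 1.8, 13.0]
finger_gap: 0.0236
grip_force: 63.3
```

```bash
python3 -c "
from h import *
rep(SR,-np.pi/2+.185)"
```

```text
tip-slot mm up-slope,y,n [-0.3  0.1 -6.5] F tool [ -1.2   4.2 -16.8] M tool [-1.6  -0.16 -0.01] rot err [-0.    -0.     0.002] 63.335033655166626 0.023618538484705794 18.35
```

carry_out:
  increments:
    - [[0,0,-0.001,0,0,0.025],[0,0,-0.001,0,0,0.054],[0,0,-0.001,0,0,0.083],[0,0,-0.001,0,0,0.112],[0,0,-0.001,0,0,0.14]]

```text
clock: 18.98
tcp_pos: [0.5311, -0.1483, 0.1688]
orientation: [0.235, -0.248, 0.938, -0.058]
wrist_force: [-0.6, 0.3, 0.4]
finger_gap: 0.0233
grip_force: 61.3
```

carry_out:
  increments:
    - [[0,0,0,0,0,0.028],[0,0,0,0,0,0.056],[0,0,0,0,0,0.084],[0,0,0,0,0,0.112],[0,0,0,0,0,0.12]]

```text
clock: 19.6
tcp_pos: [0.5307, -0.1484, 0.1686]
orientation: [0.239, 0.113, 0.964, 0.032]
wrist_force: [-2.2, -1.9, -0.9]
finger_gap: 0.0233
grip_force: 61.5
```

```bash
python3 -c "
from h import *
rep(SR,0)"
```

```text
tip-slot mm up-slope,y,n [-0.5 -0.4 -5.8] F tool [ 1.9 -2.4 -0.3] M tool [ 0.47  0.93 -0.06] rot err [0.001 0.    0.253] 61.46438956260681 0.023322142228738126 19.6
```

Add a little press and turn on until the stop shows.

carry_out:
  increments:
    - [[0,0,0.002,0,0,0.015],[0,0,0.003,0,0,0.03],[0,0,0.003,0,0,0.045],[0,0,0.003,0,0,0.05],[0,0,0.003,0,0,0.05]]

```text
clock: 20.23
tcp_pos: [0.5313, -0.1485, 0.1682]
orientation: [0.232, 0.261, 0.934, 0.069]
wrist_force: [-9.2, -0.9, 9.2]
finger_gap: 0.0232
grip_force: 63.1
```

```bash
python3 -c "
from h import *
rep(SR,0)"
```

```text
tip-slot mm up-slope,y,n [-0.1 -0.6 -6.3] F tool [  2.8  -2.7 -12.5] M tool [ 0.86  1.51 -0.18] rot err [ 0.002 -0.     0.564] 63.077824115753174 0.023188766530386967 20.225
```

carry_out:
  increments:
    - [[0,0,0,0,0,0.01],[0,0,0,0,0,0.02],[0,0,0,0,0,0.02]]

```text
clock: 20.6
tcp_pos: [0.5315, -0.1485, 0.1683]
orientation: [0.227, 0.32, 0.916, 0.083]
wrist_force: [-8.1, 1.1, 8.2]
finger_gap: 0.0233
grip_force: 62.9
```

```bash
python3 -c "
from h import *
rep(SR,0)"
```

```text
tip-slot mm up-slope,y,n [ 0.2 -0.6 -6.4] F tool [  3.3  -1.1 -11. ] M tool [ 0.86  1.15 -0.21] rot err [ 0.001 -0.001  0.69 ] 62.866458892822266 0.023279510644578748 20.6
```

carry_out:
  increments:
    - [[0,0,-0.002,0,0,-0.025],[0,0,-0.012,0,0,-0.05],[0,0,-0.03,0,0,-0.06],[0,0,-0.06,0,0,-0.06],[0,0,-0.11,0,0,-0.06]]

```text
clock: 21.22
tcp_pos: [0.5055, -0.1484, 0.2157]
orientation: [0.238, 0.142, 0.96, 0.04]
wrist_force: [0.4, -0.3, -1.9]
finger_gap: 0.0232
grip_force: 61.1
```

```bash
python3 -c "
from h import *
s,T=tool();print(s['joint_pos']);rep(SR,0);rect('rect3')
c,s=np.cos(-.463),np.sin(-.463);RG=np.array([[c,-s,0],[s,c,0],[0,0,1]])@RF
plan([.45,-.1,.40],RZ(0));plan([.5,0,.38],RG)"
```

```text
[-0.58394852 -0.0838085  -0.60849263  0.63431791  0.26973654 -0.23363054]
tip-slot mm up-slope,y,n [-0.6  0.3 47.7] F tool [ 0.4 -0.5  1.9] M tool [ 0.15  0.48 -0.03] rot err [-0.001  0.001  0.313] 61.124231815338135 0.023228756641300512 21.225
L [102.11566 116.75646] (20.901939392089844, 71.25147247314453) cw angle 1.5846856
R [462.09647 109.71816] (34.934818267822266, 77.88236236572266) cw angle 1.6647239
inc [-0.0395, 0.1173, -0.3708, -0.0002, 0.0005, -0.0496] rows 3.1 1.7
inc [-0.0478, 0.3282, -0.2869, 0.0301, 0.0724, 0.0265] rows 3.5 2.8
```

View pics/rect3.png

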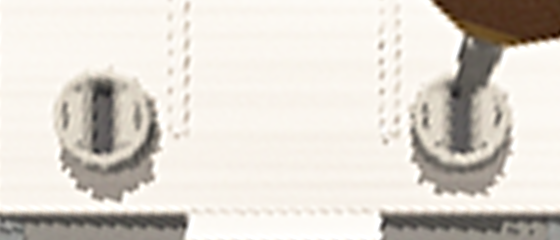

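Both slots now stand up and down the slope (left 1.585 rad, right at (460,120)), so both are locked. Next I return the driver.

carry_out:
  increments:
    - [[-0.01,0.03,-0.12,0,0,0],[-0.03,0.1,-0.24,0.01,0.02,0.01],[-0.04,0.2,-0.287,0.02,0.05,0.02],[-0.048,0.3,-0.287,0.03,0.0724,0.0265],[-0.048,0.328,-0.287,0.03,0.0724,0.0265]]

```text
clock: 21.9
tcp_pos: [0.5049, 0.0023, 0.3733]
orientation: [-0.005, 0.228, 0.974, 0.001]
wrist_force: [0.3, -0.6, -2.1]
finger_gap: 0.0237
grip_force: 61.2
```

```bash
cat >> h.py <<'E'
def RGf(y): return Ro.from_euler("z",y).as_matrix()@RF
E
python3 -c "
from h import *
s,T=tool();print(s['joint_pos'],s['tcp_pos'])
plan([.6223,.1232,.37],RGf(-.463))"
```

```text
[-0.15568601  0.17982177  0.17005276  1.57127633  0.00202351  0.30355782] [0.50490306 0.00230774 0.37325921]
inc [-0.1033, 0.3208, 0.0051, -0.0002, -0.0017, 0.0006] rows 2.7 0.1
```

carry_out:
  increments:
    - [[-0.033,0.107,0.003,0,-0.0017,0],[-0.067,0.214,0.003,0,-0.0017,0],[-0.104,0.322,0.005,0,-0.0017,0],[-0.104,0.322,0.1,0,-0.0017,0],[-0.104,0.322,0.2,0,-0.0017,0]]

```text
clock: 22.52
tcp_pos: [0.6202, 0.1215, 0.276]
orientation: [0.006, 0.229, 0.973, 0.0]
wrist_force: [1.0, 0.6, -1.7]
finger_gap: 0.0235
grip_force: 61.3
```

carry_out:
  increments:
    - [[0,0,0.08,0,0,0],[0,0,0.084,0,0,0],[0,0,0.084,0,0,0]]

```text
clock: 22.9
tcp_pos: [0.6194, 0.1207, 0.2368]
orientation: [0.005, 0.23, 0.973, 0.0]
wrist_force: [0.3, 0.5, -0.6]
finger_gap: 0.0234
grip_force: 61.2
```

Run:
```python
from h import *
s,T=tool();print(s['tcp_pos'],T[:3,2],s["wrist_force"])
tip=T[:3,3]+T[:3,2]*LT;print(tip)
plan([.6227,.1238,.215],RGf(-.463));plan([.6227,.1238,.138],RGf(-.463))
d,P=look("wrist");K=np.array(d["intrinsics"])
Tc=T@np.array(d["T_tool_cam"]);f=d["frame"].copy()
for X,col in((tip,(0,255,0)),([.6222,.1231,.08],(0,0,255))):
    p=K@(Tc[:3,:3].T@(np.array(X)-Tc[:3,3]));print(p[:2]/p[2])
d2,P2=look("scene");K=d2["intrinsics"];out=[]
for X in(tip,np.array([.6222,.1231,.08])):
    c=np.array(d2["R"])@X+d2["t"];out.append((K@c)[:2]/c[2])
print(out)
u,v=out[0].astype(int);a=cv2.resize(d2["frame"][max(v-60,0):v+40,max(u-65,0):u+65],None,fx=5,fy=5,interpolation=cv2.INTER_CUBIC)
cv2.imwrite("pics/s7.png",a[:600,:800])
```

```text
[0.61942493 0.12065868 0.23681248] [ 0.00956549 -0.00224022 -0.99995174] [ 0.28223454  0.46976755 -0.61692035]
[0.62063018 0.12037642 0.11081856]
inc [-0.0026, 0.0084, 0.0437, 0.0004, 0.0015, -0.0001] rows 0.4 0.1
inc [-0.0012, 0.0081, 0.1977, 0.0004, 0.0015, -0.0001] rows 1.6 0.1
[257.07615103 186.51902127]
[259.87187052 179.13775066]
[array([207.70656144, 166.94054662]), array([207.02243925, 178.0038134 ])]
```

View pics/s7.png

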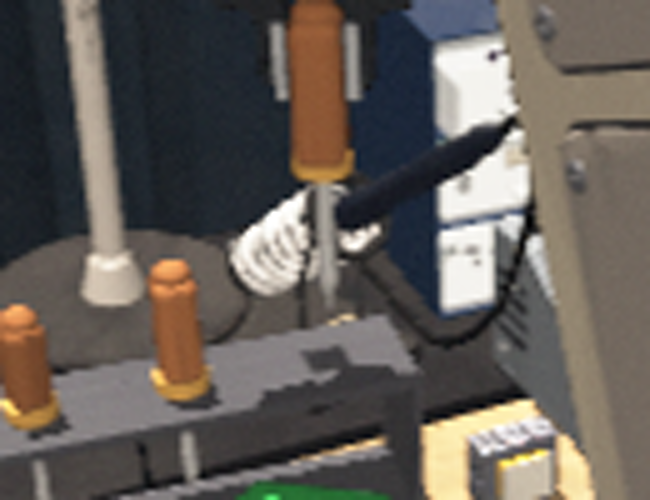

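The scene crop shows the driver upright in the fingers, its tip (328,305) just above the empty hole (322,358), where the kinematics put it. I'll correct by a few mm and lower it.

carry_out:
  increments:
    - [[-0.0026,0.0083,0.01,0.0004,0.0015,0],[-0.0026,0.0083,0.02,0.0004,0.0015,0],[-0.0026,0.0083,0.03,0.0004,0.0015,0],[-0.0026,0.0083,0.035,0.0004,0.0015,0]]

```text
clock: 23.5
tcp_pos: [0.6217, 0.124, 0.2166]
orientation: [-0.002, 0.229, 0.973, -0.001]
wrist_force: [0.3, 0.4, -1.3]
finger_gap: 0.0235
grip_force: 61.2
```

```bash
python3 -c "
from h import *
s,T=tool();print(s['tcp_pos'],T[:3,2],s['wrist_force'])
plan([.6227,.1238,.138],RGf(-.463))"
```

```text
[0.62172818 0.12403312 0.21659801] [-3.99186725e-03 -6.85563221e-04 -9.99991797e-01] [ 0.30434669  0.42662666 -1.25978459]
inc [-0.0025, 0.0008, 0.1572, -0.0004, -0.0005, 0.0] rows 1.3 0.0
```

carry_out:
  increments:
    - [[-0.001,0,0.03,0,0,0],[-0.0015,0,0.06,0,0,0],[-0.0015,0,0.1,0,0,0],[-0.0015,0,0.14,0,0,0],[-0.0015,0,0.157,0,0,0]]

```text
clock: 24.12
tcp_pos: [0.6212, 0.1235, 0.1365]
orientation: [-0.003, 0.229, 0.973, -0.001]
wrist_force: [-0.9, -0.3, -0.4]
finger_gap: 0.0235
grip_force: 61.2
```

carry_out:
  increments:
    - [[0,0,0,0,0,0],[0,0,0,0,0,0]]

```text
clock: 24.38
tcp_pos: [0.6229, 0.1237, 0.1395]
orientation: [-0.001, 0.229, 0.973, -0.0]
wrist_force: [0.3, 0.7, -1.6]
finger_gap: 0.0232
grip_force: 61.1
```

carry_out:
  increments:
    - [[0,0,0.006,0,0,0],[0,0,0.006,0,0,0],[0,0,0.006,0,0,0]]

```text
clock: 24.75
tcp_pos: [0.6226, 0.1237, 0.1361]
orientation: [-0.001, 0.229, 0.973, -0.001]
wrist_force: [-0.1, -0.4, -0.0]
finger_gap: 0.0234
grip_force: 61.3
```

carry_out:
  increments:
    - [[0,0,0,0,0,0],[0,0,0,0,0,0],[0,0,0,0,0,0],[0,0,0,0,0,0]]
  jaw: 0.4

```text
clock: 25.25
tcp_pos: [0.6225, 0.1237, 0.1359]
orientation: [-0.001, 0.229, 0.973, -0.001]
wrist_force: [-0.4, 0.2, -0.3]
finger_gap: 0.0514
grip_force: 0.0
```

carry_out:
  increments:
    - [[0,0,-0.03,0,0,0],[0,0,-0.1,0,0,0],[0,0,-0.2,0,0,0],[0,0,-0.3,0,0,0],[0,0,-0.36,0,0,0]]

```text
clock: 25.88
tcp_pos: [0.6235, 0.1238, 0.3204]
orientation: [0.001, 0.229, 0.973, 0.0]
wrist_force: [0.2, 0.1, -0.6]
finger_gap: 0.0514
grip_force: 0.0
```

Run:
```python
from h import *
from fit import drv
s,T=tool();print(s['tcp_pos'],s['finger_gap'])
d,P=look("wrist");Q=P.reshape(-1,3)
for z0 in(.10,.14):
    D=drv(P,z0,z0+.015,.622,.123);print(z0,len(D),D.min(0),D.max(0))
D=drv(P,.1,.2,.622,.123);print("top z",np.percentile(D[:,2],99),cv2.minAreaRect(D[D[:,2]>.13][:,:2].astype(np.float32)*1000))
d,P=look("top");D=drv(P,.09,.2,.622,.123);print("top",D[:,2].max(),D[:,:2].min(0),D[:,:2].max(0))
d,P=look("scene");np.savez("s8.npz",f=d["frame"]);cv2.imwrite("pics/s8.png",d["frame"])
for c in("scene","top"):
  for n in "driver_cross driver_slim ipa_bottle solder_spool charger_block transformer flux_tin big_cap".split():
    print(c,n,[np.round(r["position"],3).tolist() for r in env.find_in(c,n)[:1]])
```

```text
[0.6235 0.1238 0.3204] 0.051408273602183176
0.1 33 [0.6055 0.1184 0.1005] [0.6184 0.1383 0.1144]
0.14 178 [0.6054 0.1091 0.1406] [0.637  0.1382 0.155 ]
top z 0.16317756985302057 ((620.8911743164062, 123.84610748291016), (23.345714569091797, 28.219547271728516), 62.53044128417969)Traceback (most recent call last):
  File "<stdin>", line 8, in <module>
    return umr_maximum(a, axis, None, out, keepdims, initial, where)
ValueError: zero-size array to reduction operation maximum which has no identity
```

```bash
python3 -c "
from workcell import env
print(env.hand_in())"
```

```text
the job is handed in; nothing more can be done
None
```

The job is handed in: the hatch is shut, both screws are turned clockwise to their stops, and the broad driver hangs upright in its rack hole; the final camera check of the bystanders and smaller drivers didn't run, but no move came near them.

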